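# Open the locked scrap drawer through its concealed release

### The job

The precious-scrap drawer has no handle and is held by a concealed lock. Take the scriber from the tool block, feel with its tip along the floor of the slot in the drawer unit's top until it drops into the hidden release hole, and press the spring plunger in it until the drawer springs out. Put the scriber back upright in a hole of the block and pull the drawer fully open.

Things in the scene. Friction and masses are not known exactly. Their poses are not given: they have to be found in the camera images.
- scrap_unit: Grey steel drawer unit, 152 x 190 x 95 mm (x, y, z), fixed on the desk. Origin: centre of its underside on the desk; x points from the drawer front to the back, y along the front, z up. The shell reaches 70 mm before and behind the origin, the drawer front 12 mm further. On its top, 20 mm in front of the origin, a steel plate has a slot parallel to y.
- slot_centre (a point): Middle of the slot's mouth, in the unit's top (95 mm above the desk). The slot is 10 mm wide, 72 mm long along the unit's y, and 23 mm deep with straight walls.
- slot_floor (a point): Middle of the slot's flat rigid black floor, 72 mm above the desk. In it, on the slot's centre line, is the release hole, 12 mm square, its centre up to 26 mm either side of the middle: to be felt, not seen. In it the spring plunger's top is 6 mm below the floor; it gives from 2 N, needs about 6 N, travels 8 mm, frees the drawer after about 6 mm, and may then stay down.
- drawer (a joint): How far the drawer is out (m), towards -x of the unit: 0 shut and locked, 0.075 fully open. Freed, a spring throws it out about 45 mm; beyond that it slides by hand with 1 to 2 N and stays where it is left. It cannot be pulled out while locked.
- drawer_edge (a point): Middle of the top edge of the drawer front, 91 mm above the desk; moves with the drawer. The front is a plain upright panel 12 mm thick and 190 mm wide without a handle. Behind it, once out, is open space above the low tray (walls 40 mm high), so it can be hooked from behind or pinched over its top edge.
- scriber: Scriber, 152 mm long, 60 g: straight steel shank 6 mm thick and 60 mm long with a round tip, brass ferrule, dark turned wooden handle 25 mm thick (straight from 80 to 128 mm from the tip, then a 27 mm knob). Origin at the tip, z along the tool to the handle. It stands in the block's middle hole, ferrule (21 mm) on the block's top, tip 15 mm above the desk.
- scriber_tip (a point): The end of the scriber's tip.
- tool_block: Wooden tool block, 60 x 130 x 75 mm, fixed on the desk. Origin: centre of its underside; z up. In its top are three round holes 12 mm wide and 68 mm deep, in a row along its y at -43, 0 and +43 mm.
- pocket (a point): Mouth of the block's middle hole, 75 mm above the desk.
There are look-alikes about, which are no part of the job. Leave any pink or turquoise look-alike of the scriber alone.

How it is judged:
On the way, in this order (a step that is already met when the one before it is completed fails the run):
1. the scriber's tip has dropped into the release hole, at least 3 mm below the slot's floor (z of scriber_tip in the frame of scrap_unit between 0.05 and 0.069 m and x of scriber_tip in the frame of scrap_unit between -0.03 and -0.01 m and y of scriber_tip in the frame of scrap_unit between -0.04 and 0.04 m), for 0.04 s.
2. the plunger has been pressed and the drawer has sprung out at least 30 mm (value of joint drawer above 0.03 m), for 0.1 s.
At the end, for the whole second after the job is handed in: The drawer is out at least 66 of its 75 mm; the scriber stands upright (within 0.15 rad) and at rest in one of the tool block's holes, its tip no more than 22 mm above the desk (ferrule down on the block) (value of joint drawer above 0.066 m and angle between scriber's own z axis and vertical below 0.15 rad and z of scriber_tip in the frame of tool_block below 0.022 m and x of scriber_tip in the frame of tool_block between -0.012 and 0.012 m and y of scriber_tip in the frame of tool_block between -0.055 and 0.055 m and linear speed of scriber below 0.02 m/s); the robot touches nothing.
It also fails if it takes over 67 s, if anything falls off the work surface, if the arm or the gripper's body presses on something with over 40 N, if the wrist force passes 120 N, or if a joint passes its speed limit or range.

### The arm

A 7-joint arm with a two-finger parallel gripper is mounted at the origin on a cart in front of the work surface, level with it; the furniture and walls round the work are solid. World frame = base frame: x ahead of the robot, y to its left, z up, the work surface at z = 0. Lengths are in m, angles in rad, forces in N, time in s.
With the tool pointing down it reaches from about 0.4 to 0.85 m from the base axis. Payload 4.5 kg.
Tool frame: the origin (TCP) lies midway between the tips of the shut fingers; the grasp point (between the pads) lies 19 mm behind it; z points along the fingers, y is the line along which they close (so a half turn about z gives the same grasp; the last joint's range is limited). The gripper opens to 88 mm and grips with 3 to 60 N. Pads are 18 mm wide; open, the fingers measure 123 mm over their backs; the gripper's body (75 mm by 187 mm) begins 45 mm behind the grasp point.
Start: joints at [-1.107, 0.689, -0.195, 1.565, 0.157, 0.902, -0.215], TCP at [0.26, 0.568, 0.239] pointing down, gripper open.
Joint ranges: [-3.01, 3.01], [-0.46, 2.08], [-1.47, 1.51], [0.13, 2.56], [-1, 4.14], [0.04, 2.09], [-2.66, 2.66]. Speed limits (rad/s): [2.57, 2.57, 3.14, 3.14, 3.14, 3.14, 3.14].

### API

Orientations are given as a unit quaternion [w, x, y, z].
In Python, from bench import bot gives the robot as it stands.
- The arm moves only by the tool jog_arm, never from a script. Its argument "motion" is a list that holds one entry, the list of rows, each a list of 4 numbers: the shift along the tool's x, y, z in m, then the turn about the tool's z in degrees. In form: [[[dx, dy, dz, roll], ...]]. A call has exactly 8 rows; each row is the pose to reach, as a shift and turn from the pose commanded when the call began, along the tool's axes at that moment; what a row does not reach only later rows make up. A row lasts 1/12 s, in which the tool goes at most 41.7 mm and 7.16 degrees, less where a joint would pass 70% of its speed; a pose out of reach is approached as far as the arm can. A call with a gripper value outside its range is refused whole. "claw" is the finger opening in m, from 0 to 0.0881, set as the call begins (left out, the last holds). The fingers move at their own pace and stop on an object; "grip_force" is the grip in N (left out, the last holds). Time passes only in rows, so rows that repeat a pose let the fingers close, or fill a call up. It gives the time, the measured TCP pose, the force, the opening and the grip force at its end, in the units of the state.
- bot.get_obs(): the state, without advancing time (a new reading comes with each control period).
- bot.read_camera(name): name is "scene" or "side" or "wrist"; returns a dict with "pixels" (400x640x3 uint8, blue, green, red), "K" (3x3 intrinsics, pixels), "R" (3x3) and "t" (3): a world point X has camera coordinates R X + t. Camera axes: x right, y down, z forward; pixel columns grow to the right and rows downward; lengths in m; the calibration is good to about 2 mm. The wrist camera is an equidistant fisheye: a pixel r from the principal point sees the ray r / f radians off the axis. A picture is of the moment at which its call begins. There is no depth.
- bot.close_job(): hands the job in; it is judged then, once.
The state is a dict: "time_s": time; "joints": joint angles; "qd": joint speeds; "effort": joint torques, N m; "tool_pos": TCP position; "eef_rot": TCP orientation; "contact_force": force on the tool from outside, world axes, zero at the start; "wrist_torque": the same for the moment, N m; "width": finger opening in m; "gripper_force": force on a finger pad.
Only numpy, scipy, OpenCV 4.12 (cv2) and the standard library are available. Lean on these libraries where they do the work, as an engineer would, in place of code of your own. Each camera call takes 0.05 s, during which the arm holds its last target. There are 200 camera calls.

## Working session

There is one attempt and no reset: what is moved stays moved. The work goes in short steps, Python scripts to look and compute and a tool call to move; the robot and the scene stay as the last step left them, time stands still between calls to the robot, and variables do not carry over. Pictures are saved under pics/ and viewed, at most 10 in all, crops included, and the job is handed in when it is done.

Besides the shell and the picture viewer there is one more tool, called as a command line: name --argument value ..., lists and objects as JSON in quotes. jog_arm: Moves the arm, as the interface text tells. Its arguments: {"type":"object","properties":{"motion":{"type":"array"},"claw":{"type":"number"},"grip_force":{"type":"number"}},"required":["motion"]}

```bash
mkdir -p pics
cat > h.py <<'E'
import numpy as np, cv2
from bench import bot
def grab(n,f=None):
    c=bot.read_camera(n); c={k:np.array(v) for k,v in c.items()}
    if f: cv2.imwrite('pics/'+f,c['pixels'])
    return c
def ray(c,u,v,fish=False):
    K=c['K'];x=(u-K[0,2])/K[0,0];y=(v-K[1,2])/K[1,1]
    if fish:
        r=np.hypot(x,y); s=np.sin(r)/r if r>1e-9 else 1; d=np.array([x*s,y*s,np.cos(r)])
    else: d=np.array([x,y,1.])
    d=c['R'].T@d; return -c['R'].T@c['t'],d/np.linalg.norm(d)
def plane(c,u,v,z,fish=False):
    o,d=ray(c,u,v,fish); return o+d*(z-o[2])/d[2]
def cross(r1,r2):
    A=np.stack([r1[1],-r2[1]],1); s=np.linalg.lstsq(A,r2[0]-r1[0],rcond=None)[0]
    p=r1[0]+s[0]*r1[1];q=r2[0]+s[1]*r2[1]; return (p+q)/2,np.linalg.norm(p-q)
def proj(c,X):
    p=c['R']@np.array(X)+c['t']; p=c['K']@p; return p[:2]/p[2]
E
python3 - <<'E'
from h import *
a=grab('scene');b=grab('side');w=grab('wrist')
cv2.imwrite('pics/a.png',a['pixels']);cv2.imwrite('pics/b.png',b['pixels']);cv2.imwrite('pics/w.png',w['pixels'])
for c in(a,b,w):print(c['K'].round(1).tolist(),(-c['R'].T@c['t']).round(3),c['R'][2].round(2))
o=bot.get_obs();print({k:np.round(v,3).tolist() for k,v in o.items()})
E
```

```text
[[394.7, 0.0, 317.1], [0.0, 394.7, 197.6], [0.0, 0.0, 1.0]] [ 0.19  -0.782  0.772] [ 0.34  0.69 -0.64]
[[471.0, 0.0, 313.2], [0.0, 471.0, 204.1], [0.0, 0.0, 1.0]] [0.58  0.74  0.728] [-0.02 -0.78 -0.63]
[[309.7, 0.0, 320.4], [0.0, 309.7, 194.2], [0.0, 0.0, 1.0]] [0.195 0.598 0.384] [ 0.25 -0.12 -0.96]
{'time_s': 0.15, 'joints': [-1.107, 0.69, -0.195, 1.566, 0.157, 0.902, -0.215], 'qd': [-0.002, -0.002, 0.0, -0.005, -0.001, -0.001, 0.001], 'effort': [-0.002, -52.786, -1.269, -15.359, -0.053, 0.004, 0.0], 'tool_pos': [0.26, 0.568, 0.238], 'eef_rot': [-0.0, 0.213, 0.977, -0.001], 'contact_force': [0.509, -0.248, -0.43], 'wrist_torque': [-0.001, -0.009, 0.026], 'gripper_force': 0.0, 'width': 0.088}
```

View pics/a.png

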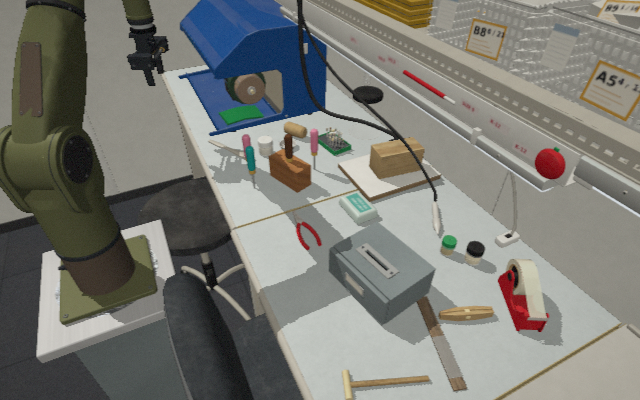

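View pics/b.png

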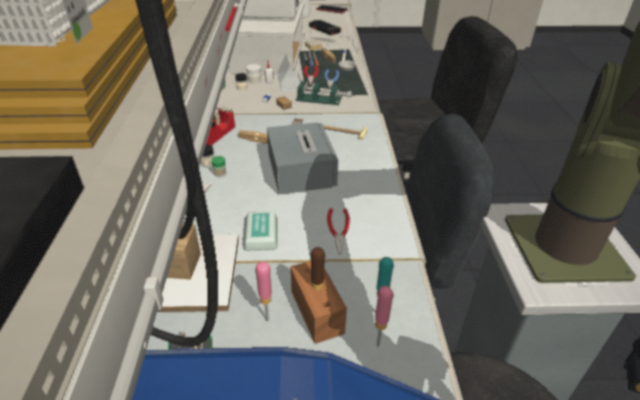

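Scene view: the tool block is at (290,170) with a dark handle in it at (290,145). The look-alikes are pink/turquoise handles at (247,145), (250,158) and (314,138). The unit is at (380,270), its slot at (378,260). In the side view the block is at (318,300), the handle at (318,262) and the unit at (302,158). Candidates for the scriber: dark brown (290,145), pink (247,145), turquoise (250,158), pink (314,138). I choose the dark brown one and check it in a crop.

Run:
```python
from h import *
a=cv2.imread('pics/a.png');b=cv2.imread('pics/b.png')
r=lambda i,x,y,w,h:cv2.resize(i[y:y+h,x:x+w],(400,300),interpolation=cv2.INTER_CUBIC)
cv2.imwrite('pics/c.png',np.vstack([np.hstack([r(a,250,115,80,60+0),r(a,320,220,120,90)]),np.hstack([r(b,270,240,100,75+0+0),r(b,260,115,88,66)])]))
```

```text
(no output)
```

View pics/c.png

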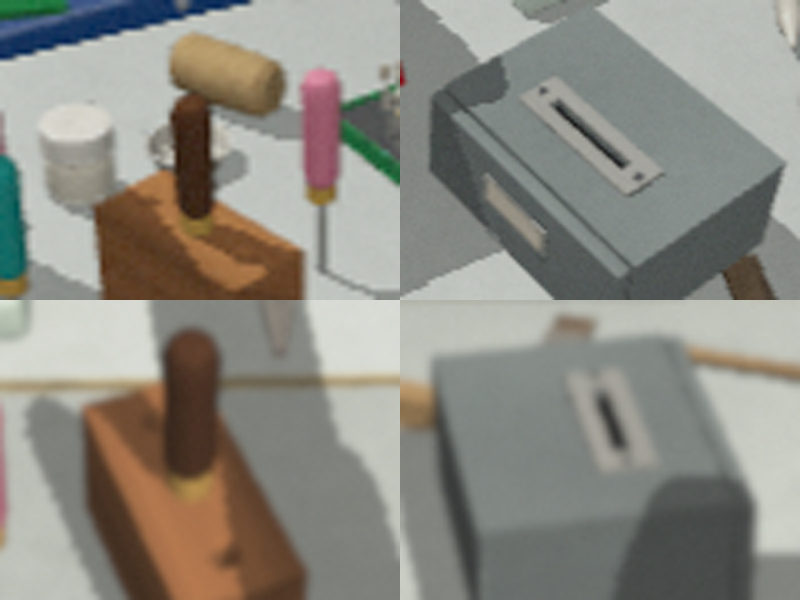

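View pics/w.png

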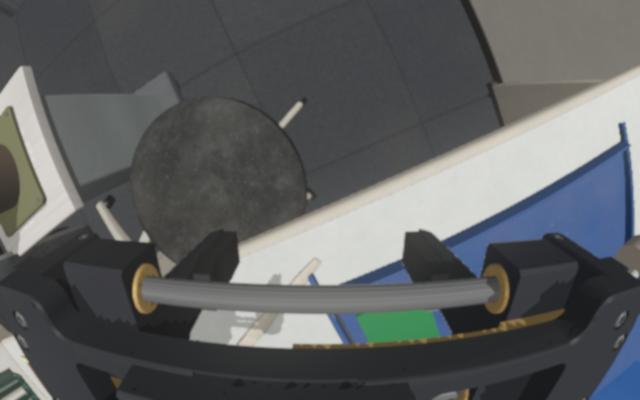

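The crop confirms the dark brown handle with its brass ferrule in the block's middle hole: top at scene (288,134), ferrule base at (289,161). In the side view these are (318,247) and (318,289). The slot plate is at scene (378,260) and side (306,142). The wrist view shows only the stool and the desk edge.

Run:
```python
from h import *
a=grab('scene');b=grab('side')
for nm,p,q in(('handletop',(288.2,134.4),(317.8,247.5)),('ferrule',(289.4,161.4),(317.5,288.7))):
    print(nm,cross(ray(a,*p),ray(b,*q)))
def plate(c,x,y,w,h):
    im=c['pixels'][y:y+h,x:x+w].astype(int); m=((im[...,2]-im[...,0]>2)&(im.sum(2)>330)).astype(np.uint8)
    n,l,s,ce=cv2.connectedComponentsWithStats(m); i=1+np.argmax(s[1:,4]); 
    cs,_=cv2.findContours((l==i).astype(np.uint8),cv2.RETR_EXTERNAL,cv2.CHAIN_APPROX_NONE)
    return cs[0][:,0]+[x,y],s[i]
P=[]
for c,box in((a,(350,238,60,45)),(b,(280,125,45,36))):
    k,s=plate(c,*box); W=np.array([plane(c,u,v,.095)[:2] for u,v in k])
    r=cv2.minAreaRect((W*1000).astype(np.float32)); print(s,r)
    print(cv2.boxPoints(r).round(0).tolist())
    u0=proj(c,[*(np.array(r[0])/1000),.095]); P.append(ray(c,*u0))
print('plate centre',cross(*P))
# block top corners & unit corners
for n,c,pts,z in(('blk scene',a,[(269,156),(284,149),(310.5,165)],.075),('blk side',b,[(291,266.5),(310,261.5),(346,307),(329,312)],.075),
  ('unit scene',a,[(434,268.5),(378,222.5)],.095),('unit side',b,[(267,127.5),(281,167)],.095)):
    print(n,[plane(c,*p,z)[:2].round(4).tolist() for p in pts])
```

```text
handletop (array([0.55597235, 0.16266312, 0.16852893]), np.float64(0.0024334832012759123))
ferrule (array([0.55637455, 0.16733364, 0.06904384]), np.float64(0.003862844180144457))
[  6   5  43  36 461] ((569.6910400390625, -309.3478088378906), (35.273956298828125, 106.6425552368164), 10.477492332458496)
[[543.0, -260.0], [562.0, -365.0], [597.0, -359.0], [577.0, -254.0]]
[ 16   5  21  24 278] ((568.703857421875, -305.3544006347656), (37.124969482421875, 114.3638687133789), 9.730264663696289)
[[541.0, -252.0], [560.0, -365.0], [597.0, -359.0], [577.0, -246.0]]
plate centre (array([ 0.56948648, -0.30839029,  0.0935989 ]), np.float64(0.0017902323996357556))
blk scene [[0.5091, 0.2146], [0.5669, 0.2313], [0.6057, 0.1135]]
blk side [[0.6032, 0.1172], [0.5669, 0.1049], [0.5066, 0.2159], [0.5367, 0.2259]]
unit scene [[0.6705, -0.3868], [0.6394, -0.2087]]
unit side [[0.6722, -0.3758], [0.6296, -0.1877]]
```

jog_arm --motion '[[[-0.02,-0.027,-0.01,-4.5],[-0.045,-0.055,-0.02,-9],[-0.07,-0.085,-0.03,-13.5],[-0.095,-0.115,-0.03,-18],[-0.12,-0.145,-0.03,-22.5],[-0.145,-0.175,-0.03,-27],[-0.165,-0.2,-0.03,-31],[-0.176,-0.216,-0.03,-34.6]]]' --claw 0.06 --grip_force 40

```text
time_s: 0.92
tool_pos: [0.3314, 0.2941, 0.2686]
eef_rot: [0.0, -0.087, 0.996, -0.002]
contact_force: [0.4, 0.5, 1.0]
width: 0.0602
gripper_force: 0.0
```

jog_arm --motion '[[[-0.03,-0.025,0,0],[-0.06,-0.05,0,0],[-0.09,-0.075,0,0],[-0.12,-0.1,0,0],[-0.15,-0.125,0.01,0],[-0.18,-0.15,0.02,0],[-0.199,-0.165,0.03,0],[-0.199,-0.165,0.03,0]]]'

```text
time_s: 1.58
tool_pos: [0.5591, 0.1646, 0.2362]
eef_rot: [-0.0, -0.082, 0.997, -0.002]
contact_force: [0.0, -0.6, -0.7]
width: 0.0599
gripper_force: 0.0
```

Run:
```python
from h import *
w=grab('wrist','w2.png'); o=bot.get_obs();print(o['tool_pos'],o['eef_rot'],(-w['R'].T@w['t']).round(3),o['joints'])
def pf(c,X):
    p=c['R']@np.array(X)+c['t'];r=np.hypot(p[0],p[1]);t=np.arctan2(r,p[2]);return c['K'][:2,:2]@(p[:2]/r*t)+c['K'][:2,2]
print(pf(w,[.556,.166,.167]),pf(w,[.556,.166,.075]),pf(w,[*o['tool_pos'][:2],.167]))
```

```text
[0.55654593 0.16748752 0.23712918] [-7.04392858e-04 -8.41214643e-02  9.96454967e-01 -7.62669082e-04] [0.488 0.154 0.382] [-0.14746289  0.64999695 -0.38474664  1.69576907  0.30627644  0.85757295
  1.07547876]
[322.47540782 203.73305198] [322.25361838 176.0097491 ] [324.36194169 204.75494691]
```

View pics/w2.png

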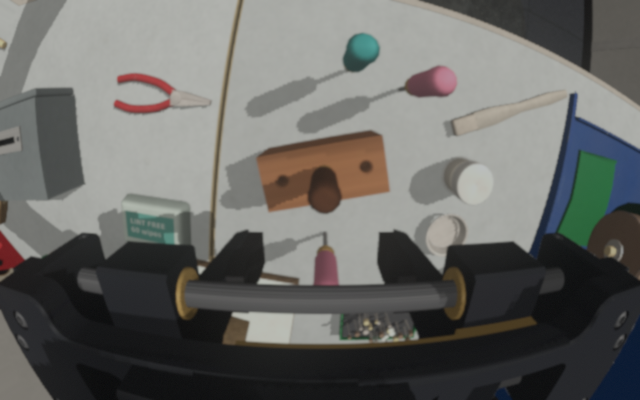

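Wrist view: the brown knob is at (325,196) and the block's free holes are at (282,181) and (366,167). Pink and turquoise tools stand well clear, at (325,265), (430,82) and (362,52).

Run:
```python
from h import *
w=grab('wrist'); im=w['pixels'].astype(int)
o=bot.get_obs()
h=[plane(w,u,v,.075,True) for u,v in((282,181),(366,167))];print(h,(h[0]+h[1])/2,np.linalg.norm(h[0]-h[1]))
s=im[165:225,300:350];m=((s[...,2]<110)&(s[...,2]-s[...,0]>12)).astype(np.uint8)
n,l,st,ce=cv2.connectedComponentsWithStats(m);i=1+np.argmax(st[1:,4]);print(st[i])
cs,_=cv2.findContours((l==i).astype(np.uint8),0,1);pts=cs[0][:,0]+[300,165];low=pts[pts[:,1]>np.median(pts[:,1])]
print(pts[:,0].min(),pts[:,0].max(),pts[:,1].min(),pts[:,1].max(),cv2.minEnclosingCircle(low.astype(np.float32)))
b=pts[:,1].max(); r=(pts[:,0].max()-pts[:,0].min())/2
print(plane(w,pts[pts[:,1]>200][:,0].mean(),b-r,.16,True),o['tool_pos'])
```

```text
[array([0.56534899, 0.12928362, 0.075     ]), array([0.53646995, 0.21152015, 0.075     ])] [0.55090947 0.17040188 0.075     ] 0.08715988211246531
[   0    3   37   48 1384]
300 336 168 215 ((317.609375, 197.40625), 18.73856544494629)
[0.5508836  0.16652866 0.16      ] [0.5549818  0.16970531 0.2379354 ]
```

jog_arm --motion '[[[0.002,-0.001,0.02,0],[0.002,-0.001,0.04,0],[0.002,-0.001,0.06,0],[0.002,-0.001,0.08,0],[0.002,-0.001,0.1,0],[0.002,-0.001,0.115,0],[0.002,-0.001,0.125,0],[0.002,-0.001,0.127,0]]]'

```text
time_s: 2.35
tool_pos: [0.5514, 0.1702, 0.1108]
eef_rot: [-0.001, -0.088, 0.996, 0.0]
contact_force: [0.2, -0.3, 0.2]
width: 0.0601
gripper_force: 0.0
```

jog_arm --motion '[[[0,0,0,0],[0,0,0,0],[0,0,0,0],[0,0,0,0],[0,0,0,0],[0,0,0,0],[0,0,0,0],[0,0,0,0]]]' --claw 0.01

```text
time_s: 3.02
tool_pos: [0.5535, 0.1691, 0.1121]
eef_rot: [0.0, -0.087, 0.996, 0.0]
contact_force: [-0.2, 0.1, 3.5]
width: 0.0246
gripper_force: 39.7
```

jog_arm --motion '[[[0,0,-0.015,0],[0,0,-0.035,0],[0,0,-0.055,0],[0,0,-0.08,0],[0,0,-0.105,0],[0.004,-0.03,-0.125,0],[0.008,-0.06,-0.135,0],[0.012,-0.09,-0.135,0]]]'

```text
time_s: 3.68
tool_pos: [0.5582, 0.0784, 0.2492]
eef_rot: [0.002, -0.088, 0.996, 0.0]
contact_force: [1.1, -0.8, -0.6]
width: 0.0243
gripper_force: 39.7
```

jog_arm --motion '[[[0.005,-0.035,0,0],[0.01,-0.07,0,0],[0.015,-0.105,0,0],[0.02,-0.14,0,0],[0.025,-0.175,0,0],[0.03,-0.21,0,0],[0.035,-0.24,0,0],[0.037,-0.26,0,0]]]'

```text
time_s: 4.35
tool_pos: [0.5643, -0.1888, 0.2461]
eef_rot: [-0.001, -0.085, 0.996, -0.001]
contact_force: [-0.2, 0.1, -0.7]
width: 0.0243
gripper_force: 39.7
```

jog_arm --motion '[[[0.004,-0.03,0,0],[0.009,-0.06,0,0],[0.013,-0.09,0,0],[0.017,-0.115,0,0],[0.018,-0.123,0,0],[0.018,-0.123,0,0],[0.018,-0.123,0,0],[0.018,-0.123,0,0]]]'

```text
time_s: 5.02
tool_pos: [0.5696, -0.3054, 0.2467]
eef_rot: [0.0, -0.089, 0.996, 0.001]
contact_force: [0.3, 0.6, -0.9]
width: 0.0244
gripper_force: 39.7
```

Run:
```python
from h import *
ims=[]
for n,wd in(('scene',(330,190,80,100)),('side',(265,85,80,100))):
    c=grab(n,n+'3.png');x,y,w,h=wd;ims.append(cv2.resize(c['pixels'][y:y+h,x:x+w],(320,400),interpolation=cv2.INTER_CUBIC))
    o=bot.get_obs();t=np.array(o['tool_pos']);print(n,t,o['eef_rot'],'tipproj',proj(c,t-[0,0,.096]),'slot',proj(c,[.569,-.308,.095]))
cv2.imwrite('pics/d.png',np.hstack(ims))
```

```text
scene [ 0.56969369 -0.30543398  0.24682579] [ 1.49988780e-04 -8.87137451e-02  9.96056722e-01  9.25075159e-04] tipproj [377.66914225 241.22789856] slot [375.53607046 259.30724856]
side [ 0.56967098 -0.30574285  0.24687942] [ 1.23252677e-04 -8.86570511e-02  9.96061969e-01  6.82023416e-04] tipproj [305.44311697 121.43398585] slot [305.83169118 140.28823222]
```

View pics/d.png

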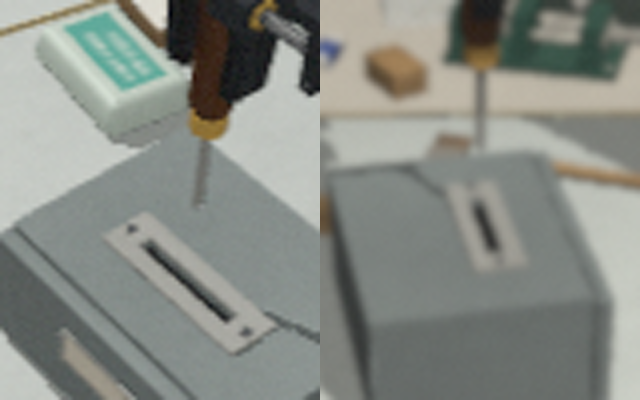

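Crop: the tip is at scene (379.2,241.8) and side (305,121.7). The plate centre is at scene (377.7,260.5) and side (306.5,141).

Run:
```python
from h import *
a=grab('scene');b=grab('side');t=np.array(bot.get_obs()['tool_pos'])
T,e=cross(ray(a,379.2,241.8),ray(b,305,121.7));print('tip',T,e,'tcp',t)
S,e=cross(ray(a,377.7,260.5),ray(b,306.5,141));print('slot',S,e)
# slot centre line from the dark slot, minAreaRect of plate, both views
for c,p in((a,[(103,237),(147,212),(278,325),(236,353)]),(b,[(127,182),(175,180),(205,263),(158,272)])):
    o=np.array([330,190]) if c is a else np.array([265,85])
    W=np.array([plane(c,*(np.array(q)/4+o),.095)[:2] for q in p]);print(W.round(4).tolist(),W.mean(0))
    d=W[2:].mean(0)-W[:2].mean(0);print(np.degrees(np.arctan2(-d[0],d[1]))%180)
for c,q in((a,(379.2,241.8)),(b,(305,121.7))):print('tip on plane',plane(c,*q,t[2]-.096))
# wrist view
w=grab('wrist','w4.png')
```

```text
tip [ 0.5715295  -0.307466    0.14961944] 0.0016954131085031281 tcp [ 0.56953819 -0.30665708  0.24690169]
slot [ 0.56984878 -0.31127716  0.09227295] 0.00571164794018849
[[0.5443, -0.2621], [0.5776, -0.2563], [0.5976, -0.36], [0.5662, -0.366]] [ 0.5714318 -0.3110942]
11.399249032990667
[[0.5924, -0.3583], [0.5605, -0.3603], [0.5437, -0.2575], [0.5731, -0.2478]] [ 0.56745007 -0.30598066]
9.589727807689398
tip on plane [ 0.5717016  -0.30838201  0.15090169]
tip on plane [ 0.57079461 -0.30437108  0.15090169]
```

View pics/w4.png

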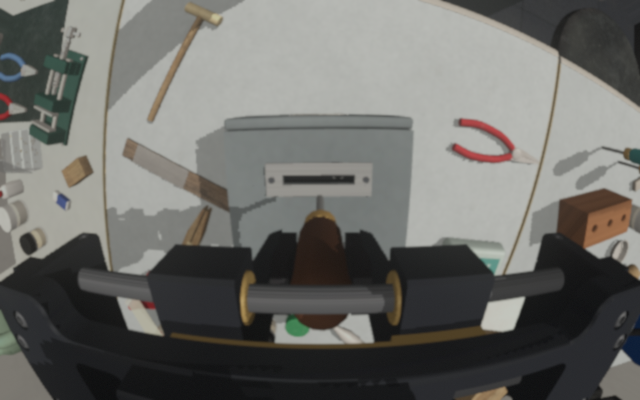

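Wrist view: the slot is at (283..355,180) with plate corners near (265,165)..(372,196), parallel to the image rows. The shank's tip end is at (319,197).

Run:
```python
from h import *
w=grab('wrist');im=w['pixels'].astype(int);t=np.array(bot.get_obs()['tool_pos'])
s=im[155:205,255:385];m=((s[...,2]-s[...,0]>2)&(s.sum(2)>300)).astype(np.uint8)
n,l,st,ce=cv2.connectedComponentsWithStats(m);i=1+np.argmax(st[1:,4]);print(st[i])
d=((im[172:189,275:362].sum(2))<150).astype(np.uint8);n2,l2,s2,c2=cv2.connectedComponentsWithStats(d);j=1+np.argmax(s2[1:,4]);print('dark',s2[j]+[275,172,0,0,0])
for v in range(160,205,2):print(v,im[v,319].tolist(),im[v,300].tolist())
x,y,W,H=st[i][:4];q=[(x+255,y+155),(x+W+254,y+155),(x+W+254,y+H+154),(x+255,y+H+154)]
P=np.array([plane(w,u,v,.095,True)[:2] for u,v in q]);print(P.round(4).tolist(),P.mean(0))
print('tip',plane(w,319,197,t[2]-.096,True),t)
```

```text
[  10    7  108   36 3005]
dark [285 177  69   6 343]
160 [119, 122, 118] [120, 123, 118]
162 [120, 123, 122] [118, 121, 119]
164 [137, 141, 144] [135, 139, 141]
166 [140, 145, 147] [141, 146, 147]
168 [142, 147, 149] [143, 148, 150]
170 [139, 144, 146] [140, 145, 147]
172 [139, 144, 146] [140, 144, 146]
174 [129, 133, 135] [130, 135, 137]
176 [64, 66, 66] [71, 73, 74]
178 [42, 42, 42] [42, 42, 42]
180 [37, 38, 38] [37, 38, 37]
182 [54, 55, 54] [48, 50, 49]
184 [105, 109, 110] [98, 101, 102]
186 [140, 145, 147] [136, 140, 142]
188 [142, 148, 150] [142, 147, 149]
190 [143, 148, 150] [142, 147, 149]
192 [141, 147, 148] [142, 148, 149]
194 [127, 132, 133] [140, 145, 148]
196 [87, 90, 91] [129, 132, 133]
198 [77, 81, 81] [121, 123, 120]
200 [77, 80, 81] [120, 122, 118]
202 [77, 80, 81] [121, 123, 119]
204 [76, 80, 80] [120, 123, 118]
[[0.5599, -0.3635], [0.5416, -0.2599], [0.5767, -0.2521], [0.5956, -0.3588]] [ 0.56847054 -0.30858609]
tip [ 0.5696021  -0.30757593  0.15085994] [ 0.56937263 -0.3074086   0.24685994]
```

jog_arm --motion '[[[0.001,0,0.015,0],[0.0018,0,0.03,0],[0.0018,0,0.04,0],[0.0018,0,0.046,0],[0.0018,0,0.05,0],[0.0018,0,0.052,0],[0.0018,0,0.052,0],[0.0018,0,0.052,0]]]'

```text
time_s: 5.98
tool_pos: [0.5678, -0.3087, 0.1952]
eef_rot: [0.0, -0.087, 0.996, -0.0]
contact_force: [0.4, -0.1, -1.2]
width: 0.0246
gripper_force: 39.7
```

Run:
```python
from h import *
w=grab('wrist');a=grab('scene');b=grab('side');o=bot.get_obs();print(o['tool_pos'],o['contact_force'])
r=lambda c,x,y,w_,h,W:cv2.resize(c['pixels'][y:y+h,x:x+w_],(W,400),interpolation=cv2.INTER_CUBIC)
cv2.imwrite('pics/e.png',np.hstack([r(w,280,160,80,80,400),r(a,360,240,40,80,200),r(b,290,110,40,80,200)]))
```

```text
[ 0.56771115 -0.30873205  0.19528006] [ 0.39110688 -0.83560479 -0.43628843]
```

View pics/e.png

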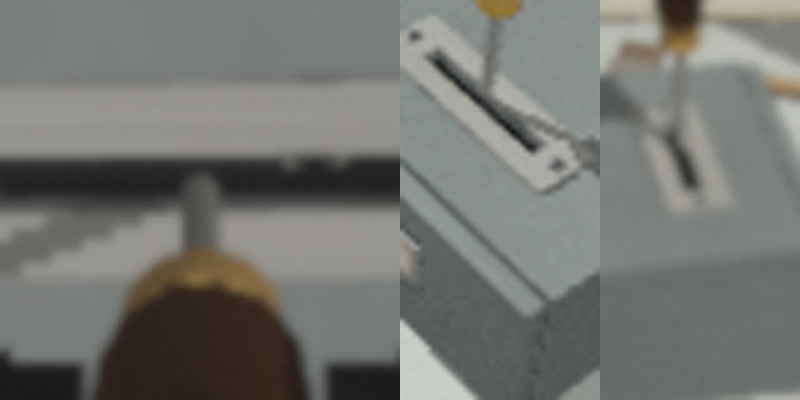

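Crop: the tip is over the dark slot (wrist ≈(320,194.4) extreme; slot rows ≈191.5–200.6), still about 4 mm above the mouth. I work out the residual offset.

Run:
```python
from h import *
w=grab('wrist');im=w['pixels'].astype(float).mean(2);t=np.array(bot.get_obs()['tool_pos'])
n=np.array([.985,.173])
# slot edges at columns beside the shank, half-level crossings
E=[]
for u in (308,312,330,334):
    col=im[175:215,u];up=np.argmax(np.abs(np.diff(col[:20+0]))); 
    d=np.diff(col);i=np.argmin(d);j=np.argmax(d[i:])+i
    E.append([plane(w,u,175.5+k,.095,True)[:2]@n for k in(i,j)])
print(np.round(E,4),np.mean(E,0),np.mean(E))
print(im[186:206,320].round(),im[186:206,330].round())
d=np.diff(im[190:200,320]);v=190.5+np.argmax(d);print('tip edge row',v)
# ray grazing the tip sphere (r=3mm, centre 3 mm above tip, tip z = tcp-.096)
o,r=ray(w,320,v,True);zc=t[2]-.093;c0=t-[0,0,.093]
best=min(np.arange(-.008,.008,.0001),key=lambda s:abs(np.linalg.norm(np.cross(c0+np.r_[n*s,0]-o,r))-.003)+ (0 if (c0[:2]+n*s-(o+r*(zc-o[2])/r[2])[:2])@n>0 else 1))
print('axis n',t[:2]@n+best,best,t[:2]@n)
```

```text
[[0.5025 0.5111]
 [0.5025 0.512 ]
 [0.5025 0.5111]
 [0.5025 0.5111]] [0.50247086 0.51133591] 0.5069033892373773
[145. 145. 146. 145. 131.  97.  59.  48.  56.  72.  82.  86.  87.  87.
  86.  87.  87.  87.  86.  86.] [145. 145. 146. 144. 131.  97.  59.  42.  39.  36.  35.  36.  45.  59.
  75.  95. 119. 138. 147. 150.]
tip edge row 194.5
axis n 0.5061129872732973 0.000399999999999949 0.5057129872732974
```

jog_arm --motion '[[[-0.001,0,0,0],[-0.001,0,0.002,0],[-0.001,0,0.004,0],[-0.001,0,0.006,0],[-0.001,0,0.008,0],[-0.001,0,0.01,0],[-0.001,0,0.012,0],[-0.001,0,0.012,0]]]'

```text
time_s: 6.85
tool_pos: [0.568, -0.3083, 0.1821]
eef_rot: [-0.0, -0.087, 0.996, 0.0]
contact_force: [-0.6, 0.2, -0.7]
width: 0.0247
gripper_force: 39.7
```

jog_arm --motion '[[[0,0,0.003,0],[0,0,0.006,0],[0,0,0.009,0],[0,0,0.011,0],[0,0,0.013,0],[0,0,0.014,0],[0,0,0.015,0],[0,0,0.015,0]]]'

```text
time_s: 7.52
tool_pos: [0.5687, -0.3085, 0.1685]
eef_rot: [0.0, -0.087, 0.996, -0.0]
contact_force: [-1.3, 0.6, 4.3]
width: 0.0249
gripper_force: 39.7
```

jog_arm --motion '[[[0,0.001,0.0005,0],[0,0.002,0.0005,0],[0,0.0035,0.0005,0],[0,0.005,0.0005,0],[0,0.0065,0.0005,0],[0,0.008,0.0005,0],[0,0.009,0.0005,0],[0,0.009,0.0005,0]]]'

```text
time_s: 8.18
tool_pos: [0.5678, -0.3019, 0.1685]
eef_rot: [0.001, -0.086, 0.996, -0.002]
contact_force: [1.4, -3.7, 5.2]
width: 0.0244
gripper_force: 39.7
```

jog_arm --motion '[[[0,0.001,0,0],[0,0.002,0,0],[0,0.0035,0,0],[0,0.005,0,0],[0,0.0065,0,0],[0,0.008,0,0],[0,0.009,0,0],[0,0.009,0,0]]]'

```text
time_s: 8.85
tool_pos: [0.565, -0.2896, 0.1669]
eef_rot: [-0.0, -0.087, 0.996, 0.001]
contact_force: [0.7, 0.2, -0.2]
width: 0.0246
gripper_force: 39.7
```

jog_arm --motion '[[[0,0,0.001,0],[0,0,0.002,0],[0,0,0.003,0],[0,0,0.004,0],[0,0,0.004,0],[0,0,0.004,0],[0,0,0.004,0],[0,0,0.004,0]]]'

```text
time_s: 9.52
tool_pos: [0.5652, -0.2908, 0.1632]
eef_rot: [0.0, -0.087, 0.996, 0.0]
contact_force: [0.6, 0.3, -0.8]
width: 0.0247
gripper_force: 39.7
```

jog_arm --motion '[[[0,0,0.002,0],[0,0,0.004,0],[0,0,0.006,0],[0,0,0.008,0],[0,0,0.0095,0],[0,0,0.0105,0],[0,0,0.0105,0],[0,0,0.0105,0]]]'

```text
time_s: 10.18
tool_pos: [0.566, -0.2909, 0.1541]
eef_rot: [0.001, -0.087, 0.996, -0.0]
contact_force: [-2.2, 0.5, 9.0]
width: 0.0245
gripper_force: 39.7
```

Run:
```python
from h import *
a=grab('scene');o=bot.get_obs();print(o['tool_pos'],o['contact_force'])
cv2.imwrite('pics/f.png',a['pixels'][180:360,280:480])
```

```text
[ 0.56604237 -0.29085071  0.15414591] [-2.03252777  0.60183604  9.55730559]
```

View pics/f.png

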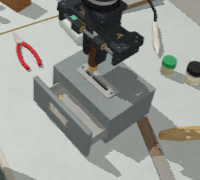

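The drawer has sprung out (crop (65,105)). I lift out and go back to the block.

jog_arm --motion '[[[0,0,-0.008,0],[0,0,-0.02,0],[0,0,-0.035,0],[0,0,-0.05,0],[0,0,-0.065,0],[0,0,-0.08,0],[0,0,-0.095,0],[0,0,-0.1,0]]]'

```text
time_s: 10.9
tool_pos: [0.5663, -0.2911, 0.2554]
eef_rot: [0.002, -0.087, 0.996, -0.001]
contact_force: [0.2, -0.9, -1.0]
width: 0.0244
gripper_force: 39.8
```

jog_arm --motion '[[[-0.004,0.025,0,0],[-0.009,0.06,0,0],[-0.014,0.095,0,0],[-0.019,0.13,0,0],[-0.025,0.165,0,0],[-0.03,0.2,0,0],[-0.035,0.235,0,0],[-0.04,0.27,0,0]]]'

```text
time_s: 11.57
tool_pos: [0.5573, -0.0164, 0.2526]
eef_rot: [-0.0, -0.087, 0.996, 0.0]
contact_force: [0.4, 0.4, -0.0]
width: 0.0246
gripper_force: 39.8
```

jog_arm --motion '[[[-0.005,0.035,0,0],[-0.01,0.07,0,0],[-0.016,0.105,0,0],[-0.021,0.14,0,0],[-0.025,0.165,0,0],[-0.027,0.18,0,0],[-0.028,0.185,0,0],[-0.028,0.185,0,0]]]'

```text
time_s: 12.23
tool_pos: [0.553, 0.1706, 0.2526]
eef_rot: [-0.0, -0.088, 0.996, 0.0]
contact_force: [-1.0, -0.1, -1.2]
width: 0.0249
gripper_force: 39.8
```

jog_arm --motion '[[[0,0,0.01,0],[0,0,0.02,0],[0,0,0.03,0],[0,0,0.04,0],[0,0,0.05,0],[0,0,0.055,0],[0,0,0.055,0],[0,0,0.055,0]]]'

```text
time_s: 12.9
tool_pos: [0.5533, 0.1691, 0.1974]
eef_rot: [-0.0, -0.087, 0.996, -0.0]
contact_force: [-0.4, 0.1, 0.1]
width: 0.0246
gripper_force: 39.8
```

Run:
```python
from h import *
w=grab('wrist');a=grab('scene');b=grab('side');o=bot.get_obs();print(o['tool_pos'],o['eef_rot'],o['contact_force'])
r=lambda c,x,y,w_,h,W:cv2.resize(c['pixels'][y:y+h,x:x+w_],(W,400),interpolation=cv2.INTER_CUBIC)
t=np.array(o['tool_pos'])
print([proj(c,t-[0,0,.0965]).round(1) for c in (a,b)])
cv2.imwrite('pics/g.png',np.hstack([r(w,260,150,120,120,400),r(a,265,110,60,120,200),r(b,288,220,60,120,200)]))
```

```text
[0.55376779 0.16942739 0.19825022] [ 5.84079966e-04 -8.69456652e-02  9.96212857e-01  2.31897088e-04] [ 0.84586495  0.4653175  -1.93505161]
[array([287.3, 152.6]), array([318.1, 277. ])]
```

View pics/g.png

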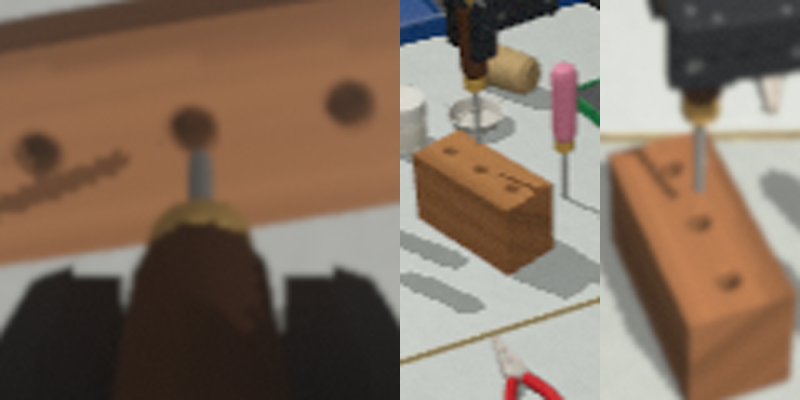

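Crop: the tip hangs just above the middle hole. In the wrist view the hole is at (318.2,188.4) and the tip end at (320.3,195). No pictures are left, so I work from numbers.

Run:
```python
from h import *
w=grab('wrist');t=np.array(bot.get_obs()['tool_pos'])
tx=np.array([-.985,-.173]);ty=np.array([-.173,.985])
h=plane(w,318.2,188.4,.075,True); 
c=plane(w,320.3,195,t[2]-.0935,True)[:2]-tx*.003   # sphere centre 3 mm behind grazing edge
print('hole',h,'tip',c,'tcp',t,'shift x,y',(h[:2]-c)@tx,(h[:2]-c)@ty)
a=grab('scene');b=grab('side')
H,e=cross(ray(a,265+482/3.333-120,110+169/3.333),ray(b,288+(700-600)/3.333,220+223/3.333))
T,e2=cross(ray(a,265+(477-400)/3.333,110+145/3.333),ray(b,288+(700-600)/3.333,220+190/3.333))
print(H,e,T,e2,(H-T)[:2]@tx,(H-T)[:2]@ty)
```

```text
hole [0.5542369  0.16814284 0.075     ] tip [0.55438923 0.17009742] tcp [0.5537622  0.16940181 0.19827631] shift x,y 0.0004881885316610618 -0.0018989107934672075
[0.5560118  0.16586033 0.07250137] 0.005050964805248386 [0.55460431 0.1670011  0.09944063] 0.0014636458553345998 -0.001189026356751635 -0.0013671629102114842
```

jog_arm --motion '[[[0,-0.0015,0.004,0],[0,-0.0015,0.01,0],[0,-0.0015,0.016,0],[0,-0.0015,0.022,0],[0,-0.0015,0.026,0],[0,-0.0015,0.03,0],[0,-0.0015,0.034,0],[0,-0.0015,0.034,0]]]'

```text
time_s: 13.87
tool_pos: [0.5532, 0.1675, 0.1628]
eef_rot: [-0.001, -0.087, 0.996, -0.0]
contact_force: [-0.2, -1.2, 0.1]
width: 0.0245
gripper_force: 39.8
```

jog_arm --motion '[[[0,0,0.008,0],[0,0,0.017,0],[0,0,0.026,0],[0,0,0.034,0],[0,0,0.041,0],[0,0,0.046,0],[0,0,0.05,0],[0,0,0.05,0]]]'

```text
time_s: 14.53
tool_pos: [0.5532, 0.1676, 0.1128]
eef_rot: [-0.001, -0.087, 0.996, -0.0]
contact_force: [-0.7, -0.0, -1.0]
width: 0.0248
gripper_force: 39.8
```

jog_arm --motion '[[[0,0,0,0],[0,0,0,0],[0,0,0,0],[0,0,0,0],[0,0,0,0],[0,0,0,0],[0,0,0,0],[0,0,0,0]]]' --claw 0.06

```text
time_s: 15.2
tool_pos: [0.5537, 0.1677, 0.1138]
eef_rot: [0.0, -0.087, 0.996, 0.0]
contact_force: [-0.1, 0.9, -0.4]
width: 0.0601
gripper_force: 0.0
```

jog_arm --motion '[[[0,0,-0.02,0],[0,0,-0.04,0],[0,0,-0.06,0],[0,0,-0.08,0],[0,0,-0.1,0],[0,0,-0.12,0],[0,0,-0.13,0],[0,0,-0.13,0]]]'

```text
time_s: 15.87
tool_pos: [0.5549, 0.1683, 0.2459]
eef_rot: [0.002, -0.087, 0.996, 0.001]
contact_force: [-0.8, -0.0, -0.6]
width: 0.06
gripper_force: 0.0
```

jog_arm --motion '[[[0.01,-0.03,0,0],[0.02,-0.06,0,0],[0.03,-0.095,0,0],[0.04,-0.13,0,0],[0.05,-0.165,0,0],[0.06,-0.2,0,0],[0.07,-0.235,0,0],[0.08,-0.27,0,0]]]' --claw 0.0

```text
time_s: 16.53
tool_pos: [0.5204, -0.1138, 0.2424]
eef_rot: [-0.001, -0.087, 0.996, 0.0]
contact_force: [1.6, 0.3, -0.6]
width: 0.0089
gripper_force: 0.0
```

jog_arm --motion '[[[0.01,-0.035,0,0],[0.02,-0.07,0,0],[0.03,-0.105,0,0],[0.04,-0.14,0,0],[0.05,-0.17,0,0],[0.057,-0.19,0,0],[0.06,-0.202,0,0],[0.06,-0.202,0,0]]]'

```text
time_s: 17.2
tool_pos: [0.496, -0.3245, 0.2422]
eef_rot: [-0.001, -0.084, 0.996, -0.0]
contact_force: [-0.2, -0.0, 0.5]
width: 0.0005
gripper_force: 0.0
```

Run:
```python
from h import *
w=grab('wrist');a=grab('scene');b=grab('side');o=bot.get_obs();t=np.array(o['tool_pos']);print(t,o['width'])
n=np.array([.985,.173]);s=np.array([.569,-.3085])@n
im=w['pixels'].astype(float).mean(2)
# profile along image columns beside the fingers: height-91mm plane, distance from slot centre (mm)
for u in(285,355):
    col=im[60:300,u];d=np.diff(cv2.GaussianBlur(col[:,None],(1,5),0)[:,0])
    for k in np.argsort(-abs(d))[:60]:
        if abs(d[k])==abs(d[max(0,k-3):k+4]).max() and abs(d[k])>5:
            print(u,60+k,round(d[k]),'mm',round(1000*(plane(w,u,60.5+k,.091,True)[:2]@n-s)))
# scriber check: dark knob top and its lean
def blob(c,x,y,W,H):
    q=c['pixels'][y:y+H,x:x+W].astype(int);m=((q[...,2]<110)&(q[...,2]-q[...,0]>12)&(q.sum(2)<200)).astype(np.uint8)
    k,l,st,ce=cv2.connectedComponentsWithStats(m);i=1+np.argmax(st[1:,4]);return st[i]+[x,y,0,0,0]
print(blob(a,270,125,40,36),blob(b,300,238,36,50))
```

```text
[ 0.49813547 -0.3188791   0.24327511] 0.0006917030050831118
285 247 -27 mm -3
285 139 -25 mm -116
285 195 -17 mm -60
285 147 11 mm -109
285 205 11 mm -50
285 167 10 mm -89
285 237 8 mm -14
285 156 -7 mm -100
355 138 -25 mm -117
355 246 -25 mm -3
355 194 -16 mm -61
355 204 11 mm -50
355 146 11 mm -109
355 164 10 mm -91
355 236 8 mm -15
355 155 -7 mm -100
[284 135   8  24 153] [310 250  14  34 388]
```

jog_arm --motion '[[[0.004,0,0.025,0],[0.004,0,0.055,0],[0.004,0,0.085,0],[0.004,0,0.11,0],[0.004,0,0.13,0],[0.004,0,0.14,0],[0.004,0,0.145,0],[0.004,0,0.145,0]]]'

```text
time_s: 18.02
tool_pos: [0.494, -0.3206, 0.0983]
eef_rot: [-0.0, -0.088, 0.996, 0.001]
contact_force: [0.1, 0.7, 1.2]
width: 0.0006
gripper_force: 0.0
```

jog_arm --motion '[[[0,0,0.005,0],[0,0,0.01,0],[0,0,0.015,0],[0,0,0.02,0],[0,0,0.025,0],[0,0,0.03,0],[0,0,0.03,0],[0,0,0.03,0]]]'

```text
time_s: 18.68
tool_pos: [0.4934, -0.322, 0.0683]
eef_rot: [-0.0, -0.087, 0.996, 0.0]
contact_force: [0.3, 0.6, 0.0]
width: 0.0005
gripper_force: 0.0
```

jog_arm --motion '[[[0.004,0,0,0],[0.008,0,0,0],[0.012,0,0,0],[0.016,0,0,0],[0.02,0,0,0],[0.024,0,0,0],[0.028,0,0,0],[0.03,0,0,0]]]'

```text
time_s: 19.35
tool_pos: [0.4638, -0.3276, 0.0689]
eef_rot: [0.0, -0.087, 0.996, -0.0]
contact_force: [3.6, -0.6, -0.8]
width: 0.0003
gripper_force: 1.9
```

Dragging with about 3 N. I continue to the stop.

jog_arm --motion '[[[0.002,0,0,0],[0.004,0,0,0],[0.006,0,0,0],[0.008,0,0,0],[0.01,0,0,0],[0.012,0,0,0],[0.012,0,0,0],[0.012,0,0,0]]]'

```text
time_s: 20.02
tool_pos: [0.4566, -0.3289, 0.069]
eef_rot: [0.004, -0.088, 0.996, -0.0]
contact_force: [10.8, -0.4, -4.0]
width: 0.0
gripper_force: 5.1
```

jog_arm --motion '[[[-0.004,0,0,0],[-0.009,0,0,0],[-0.014,0,0,0],[-0.018,0,0,0],[-0.022,0,0,0],[-0.022,0,0,0],[-0.022,0,-0.01,0],[-0.022,0,-0.02,0]]]'

```text
time_s: 20.68
tool_pos: [0.473, -0.3254, 0.089]
eef_rot: [-0.001, -0.087, 0.996, 0.0]
contact_force: [-0.4, 0.4, 0.1]
width: 0.0008
gripper_force: 0.0
```

jog_arm --motion '[[[0,0,-0.02,0],[0,0,-0.045,0],[0,0,-0.07,0],[0,0,-0.095,0],[0,0,-0.12,0],[0,0,-0.14,0],[0,0,-0.15,0],[0,0,-0.15,0]]]'

```text
time_s: 21.35
tool_pos: [0.4749, -0.3263, 0.2417]
eef_rot: [0.002, -0.087, 0.996, -0.002]
contact_force: [0.9, 0.2, -0.1]
width: 0.0003
gripper_force: 0.0
```

Run:
```python
from h import *
w=grab('wrist');a=grab('scene');b=grab('side');o=bot.get_obs();t=np.array(o['tool_pos']);print(t,o['contact_force'])
n=np.array([.985,.173]);s=np.array([.569,-.3085])@n
im=w['pixels'].astype(float).mean(2)
for u in(285,355):
    col=im[60:300,u];d=np.diff(cv2.GaussianBlur(col[:,None],(1,5),0)[:,0])
    for k in range(len(d)):
        if abs(d[k])==abs(d[max(0,k-3):k+4]).max() and abs(d[k])>5:
            print(u,60+k,round(d[k]),'mm',round(1000*(plane(w,u,60.5+k,.091,True)[:2]@n-s)))
def blob(c,x,y,W,H):
    q=c['pixels'][y:y+H,x:x+W].astype(int);m=((q[...,2]<110)&(q[...,2]-q[...,0]>12)&(q.sum(2)<200)).astype(np.uint8)
    k,l,st,ce=cv2.connectedComponentsWithStats(m);i=1+np.argmax(st[1:,4]);return st[i]+[x,y,0,0,0],ce[i]+[x,y]
p=blob(a,270,125,40,36);q=blob(b,300,238,36,50);print(p,q,cross(ray(a,*p[1]),ray(b,*q[1])))
```

```text
[ 0.47293589 -0.32539351  0.23776094] [-0.66303092  0.52409728 -0.26637486]
285 132 -24 mm -143
285 138 12 mm -138
285 148 -8 mm -128
285 159 10 mm -117
285 210 -14 mm -65
285 223 11 mm -50
285 247 -21 mm -23
355 131 -25 mm -144
355 138 11 mm -138
355 147 -7 mm -129
355 156 10 mm -120
355 210 -13 mm -65
355 222 11 mm -51
355 247 -19 mm -23
(array([284, 135,   8,  24, 154]), array([288.02597403, 146.73376623])) (array([310, 250,  14,  34, 379]), array([316.88390501, 267.9762533 ])) (array([0.55632788, 0.16763094, 0.12316571]), np.float64(0.0004143619039882057))
```

```bash
python3 -c "
from bench import bot
print(bot.close_job())"
```

```text
the job is handed in; nothing more can be done
None
```

I handed the job in at about 21.5 s: the hidden hole was felt and the plunger pressed, the scriber is back upright in the block's middle hole, and the drawer measures about 75 mm out with the gripper clear of everything; the hand-in returned no verdict.

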